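# Set a telescopic stand leg to its mark and squeeze the cam lever shut

### The job

Draw the sliding leg of the instrument stand out of its cradle until its index arm points at the pointer clip on the ruler, then, holding it there, slide the cam lever shut against the leg's fixed cross plate with a light squeeze (no more than about 60 N). Both spring back when let go and I have still to tighten the lock screw, so finish while still holding the leg on the mark with the lever squeezed shut; leave the pointer clip and the things lying around where they are.

Things in the scene. Friction and masses are not known exactly. Their poses are not given: they have to be found in the camera images.
- cradle: Fixed cradle: aluminium base plate 100 (x) x 260 (y) x 10 mm; at its -y end a grey block 55 mm high (front face at y = -35 mm) with the leg's outer tube, mouth at y = -25 mm. Origin: on the worktop under the leg's axis. The leg draws out along the cradle's +y, its axis 38 mm up. On the -x side a white ruler, a tick every 10 mm. Heights here are above the worktop.
- leg: Sliding leg: rod of 19 mm diameter, hub (top at 54 mm), rubber foot at the +y end (top at 52 mm) and a fixed aluminium cross plate, 56 mm wide (x), 8 mm thick (y), from 30 to 110 mm up. Origin: middle of this plate, 85 mm up. Axes as the cradle's. At the start fully in; slides out 85 mm along +y; a spring pulls it back with 4 to 7.5 N.
- cam_lever: Cam lever: dark steel plate on the leg, on the foot (+y) side of the cross plate; 38 mm wide (x), 8 mm thick (y), from 36 to 110 mm up. Origin: its middle, 85 mm up. Open, the plates' centres are 30 mm apart (38 mm over outer faces); it slides 20 mm towards the cross plate to its stop: 10 mm apart (18 mm over all). A spring of 2 to 3.6 N reopens it. Grip both plates by their outer faces.
- leg_index (a point): Tip of the dark index arm on the -x edge of the cross plate, 18 mm up, at the same y (cradle's frame) as the plate's centre, 30.5 mm from the leg's axis.
- mark (a point): Tip of the black pointer clip (about 15 x 12 x 12 mm) on the ruler that marks the wanted length; 18 mm up, axes as the cradle's. At the mark, index tip and pointer tip have the same y in the cradle's frame. It lies 40 to 70 mm beyond the index at the start. Slides stiffly if pushed. Parallel fingers closing on both plates shift the leg unless the hand moves back (-y) by half the closing.
- screwdriver: Bystander: screwdriver 164 mm long lying beside the cradle on its +x side.
- petri: Bystander: closed petri dish 91 x 15 mm on the -x side of the cradle.
- timer: Bystander: timer 62 x 62 x 18 mm on the -x side of the cradle.
- beaker: Bystander: glass beaker 57 mm wide, 70 mm high.

How it is judged:
By the outcome, as a careful person would: the job done as asked, in the order asked, and still so for the second after the job is handed in, while the arm keeps its last pose, push and grip.
It also fails if it takes over 54 s, if anything falls off the work surface, if the arm or the gripper's body presses on something with over 40 N, if the wrist force passes 120 N, or if a joint passes its speed limit or range.

### The arm

A 6-joint arm with a two-finger parallel gripper is mounted at the origin on a cart in front of the work surface, level with it; the furniture and walls round the work are solid. World frame = base frame: x ahead of the robot, y to its left, z up, the work surface at z = 0. Lengths are in m, angles in degrees, forces in N, time in s.
With the tool pointing down it reaches from about 0.325 to 0.85 m from the base axis. Payload 4.4 kg.
Tool frame: the origin (TCP) lies midway between the tips of the shut fingers; the grasp point (between the pads) lies 19 mm behind it (r.grasp_offset is the distance from the TCP to the grasp point, in m); y points along the fingers, z is the direction in which the jaws open and shut, and the axes are right-handed (so a half turn about y gives the same grasp; the last joint's range is limited). The gripper opens to 94 mm and grips with 3 to 60 N. Pads are 16 mm wide; open, the fingers measure 119 mm over their backs; the gripper's body (75 mm by 177 mm) begins 78 mm behind the grasp point.
Start: joints at [55.548, 11.837, 88.321, -0, 79.842, -8.623], TCP at [0.251, 0.518, 0.178] pointing down, gripper open.
Joint ranges: [-156.59, 156.59], [-49.26, 127.26], [12.9, 141.05], [-63.56, 243.56], [4.71, 150.69], [-161.64, 161.64]. Speed limits (degrees/s): [159.86, 159.86, 180, 180, 180, 180].

### API

Orientations are given as [roll, pitch, yaw] about the fixed x, y, z axes, in that order (R = Rz(yaw) Ry(pitch) Rx(roll)).
In Python, from bench import r gives the robot as it stands. The module is installed in compiled form; this text tells all that it offers.
- The arm moves only by the tool carry_out, never from a script. Its argument "motion" is a list that holds one entry, the list of rows, each a list of 6 numbers: the shift along the tool's x, y, z in cm, then the turn, a rotation vector about the tool's x, y, z in rad. In form: [[[dx, dy, dz, wx, wy, wz], ...]]. A call has exactly 8 rows; each row shifts and turns the commanded pose from where the row before left it, along the tool's axes as they then stand; what a row does not reach is not made up. A row lasts 1/12 s, in which the tool goes at most 41.7 mm and 7.16 degrees, less where a joint would pass 70% of its speed; a pose out of reach is approached as far as the arm can. A call is refused whole if a number of a shift passes 4.17 or a number of a turn 0.125, either way. A call with a gripper value outside its range is refused whole. "claw" is the finger opening in cm, from 0 to 9.4, set as the call begins (left out, the last holds). The fingers move at their own pace and stop on an object; "grip_force" is the grip in N (left out, the last holds). Time passes only in rows, so rows that do not move let the fingers close, or fill a call up. It gives the time, the measured TCP pose, the force and the opening at its end, in the units of the state.
- r.get_state(): the state, without advancing time (a new reading comes with each control period).
- r.get_image(name): name is "side" or "top" or "wrist"; returns a dict with "frame" (420x560x3 uint8, red, green, blue), "fx", "fy", "cx", "cy" (pixels), "T" (4x4, takes a point from camera to world coordinates); the wrist camera has in their place "T_tool_cam" (4x4, takes a point from camera to tool coordinates, whose origin is the TCP and whose axes are the tool frame's). Camera axes: x right, y up, looking along -z (the intrinsics and any distortion apply to the point x, -y, -z); pixel columns grow to the right and rows downward; lengths in m; the calibration is good to about 2 mm. A picture is of the moment at which its call begins: read the wrist's pose just before it. There is no depth.
- r.finish_job(): hands the job in, once; it reports no verdict.
The state is a dict: "time_s": time; "qpos": joint angles; "qd": joint speeds; "tau": joint torques, N m; "tcp_pos": TCP position; "tcp_rot": TCP orientation; "wrist_force": force on the tool from outside, world axes, zero at the start; "ft_torque": the same for the moment, N m; "width": finger opening in m.
Only numpy, scipy, OpenCV 4.12 (cv2) and the standard library are available. Lean on these libraries where they do the work, as an engineer would, in place of code of your own. Each camera call takes 0.05 s, during which the arm holds its last target.

## Working session

There is one attempt and no reset: what is moved stays moved. The work goes in short steps, Python scripts to look and compute and a tool call to move; the robot and the scene stay as the last step left them, time stands still between calls to the robot, and variables do not carry over. Pictures are saved under pics/ and viewed, and the job is handed in when it is done.

Besides the shell and the picture viewer there is one more tool, called after "Call:" as name(argument=value, ...) on one line, values as JSON. carry_out: Moves the arm, as the interface text tells. Its arguments: {"type":"object","properties":{"motion":{"type":"array"},"claw":{"type":"number"},"grip_force":{"type":"number"}},"required":["motion"]}

```bash
mkdir -p pics
python3 - <<'E'
from bench import r
import cv2,json,pickle
s=r.get_state(); print(s, r.grasp_offset)
for n in ["side","top","wrist"]:
    s=r.get_state()
    im=r.get_image(n); cv2.imwrite(f"pics/{n}0.png",im["frame"][:,:,::-1]); 
    im["state"]=s; pickle.dump(im,open(f"pics/{n}0.pkl","wb"))
    print(n,{k:v for k,v in im.items() if k not in("frame","state")})
E
```

```text
{'time_s': 0.0, 'qpos': array([ 5.55464324e+01,  1.18849586e+01,  8.84033426e+01, -2.66018622e-03,
        7.98386436e+01, -8.62170271e+00]), 'qd': array([ 0.00672842, -0.02390249,  0.04557925,  0.03037551, -0.09186339,
        0.0152505 ]), 'tau': array([ 4.09054119e-04, -3.70881522e+01, -2.81413078e+01,  6.97862520e-02,
        3.62025329e-02, -1.77492843e-04]), 'tcp_pos': array([0.25007502, 0.51683132, 0.17669588]), 'tcp_rot': array([-9.01259026e+01,  1.64424173e-02, -2.58314108e+01]), 'wrist_force': array([ 0.76938579, -0.17957173, -0.17019335]), 'ft_torque': array([0.02249042, 0.00899007, 0.03197835]), 'width': 0.09380841272509861} 0.0188
side {'fx': 424.6726985152698, 'fy': 424.6726985152698, 'cx': 282.6942267031217, 'cy': 205.25977765329282, 'T': array([[-0.98774338,  0.06529811, -0.14177155,  0.44053343],
       [-0.15510979, -0.51208736,  0.84481211,  0.38681658],
       [-0.01743478,  0.85644772,  0.51593927,  0.51547657],
       [ 0.        ,  0.        ,  0.        ,  1.        ]])}
top {'fx': 415.880152244834, 'fy': 415.880152244834, 'cx': 278.45610407385124, 'cy': 217.3563428517318, 'T': array([[ 0.0242773 ,  0.98334557, -0.18011691,  0.38306637],
       [-0.99941582,  0.02820836,  0.01929552, -0.31897968],
       [ 0.02405497,  0.17954325,  0.98345594,  0.89750223],
       [ 0.        ,  0.        ,  0.        ,  1.        ]])}
wrist {'fx': 296.11689342787037, 'fy': 296.11689342787037, 'cx': 278.6757969812958, 'cy': 210.4587259478329, 'T_tool_cam': array([[-9.32166830e-04, -9.61859250e-01, -2.73543260e-01,
        -7.94788725e-02],
       [ 9.94820216e-04,  2.73542351e-01, -9.61859445e-01,
        -2.07273140e-01],
       [ 9.99999071e-01, -1.16873983e-03,  7.01889920e-04,
         1.33342975e-03],
       [ 0.00000000e+00,  0.00000000e+00,  0.00000000e+00,
         1.00000000e+00]])}
```

View pics/side0.png

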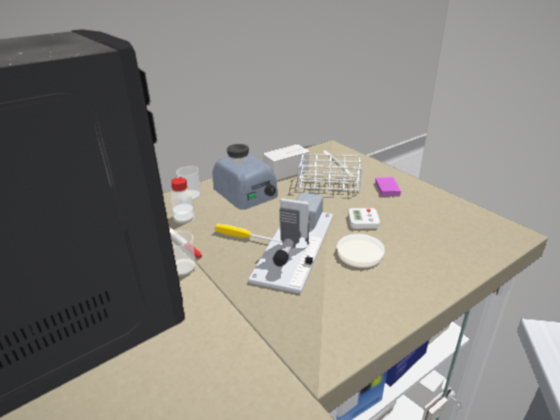

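View pics/top0.png

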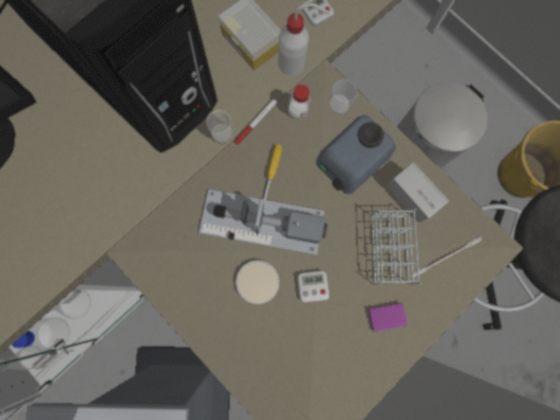

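View pics/wrist0.png

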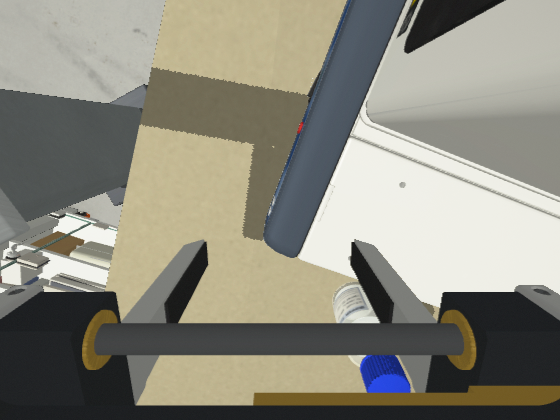

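```bash
cat > h.py <<'E'
import numpy as np,cv2,pickle
from scipy.spatial.transform import Rotation as Ro
def load(n): return pickle.load(open(f"pics/{n}.pkl","rb"))
def Tof(im):
    if "T" in im: return im["T"]
    s=im["state"];T=np.eye(4);T[:3,:3]=Ro.from_euler("xyz",s["tcp_rot"],degrees=True).as_matrix();T[:3,3]=s["tcp_pos"]
    return T@im["T_tool_cam"]
def proj(im,P):
    P=np.atleast_2d(P);T=Tof(im);c=(P-T[:3,3])@T[:3,:3]
    return np.c_[im["cx"]+im["fx"]*c[:,0]/-c[:,2], im["cy"]-im["fy"]*c[:,1]/-c[:,2]]
def onz(im,uv,z):
    T=Tof(im);uv=np.atleast_2d(uv).astype(float)
    d=np.c_[(uv[:,0]-im["cx"])/im["fx"],-(uv[:,1]-im["cy"])/im["fy"],-np.ones(len(uv))]@T[:3,:3].T
    t=(z-T[2,3])/d[:,2]; return T[:3,3]+d*t[:,None]
def crop(im,x0,y0,x1,y1,k,out):
    cv2.imwrite(out,cv2.resize(im["frame"][y0:y1,x0:x1,::-1],None,fx=k,fy=k,interpolation=cv2.INTER_CUBIC))
def snap(n,name):
    from bench import r
    s=r.get_state();im=r.get_image(n);im["state"]=s
    pickle.dump(im,open(f"pics/{name}.pkl","wb"));cv2.imwrite(f"pics/{name}.png",im["frame"][:,:,::-1]);return im
E
python3 - <<'E'
from h import *
t=load("top0");crop(t,190,180,340,262,5,"pics/topc.png")
s=load("side0");crop(s,240,180,345,295,5,"pics/sidec.png")
E
```

```text
(no output)
```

View pics/topc.png

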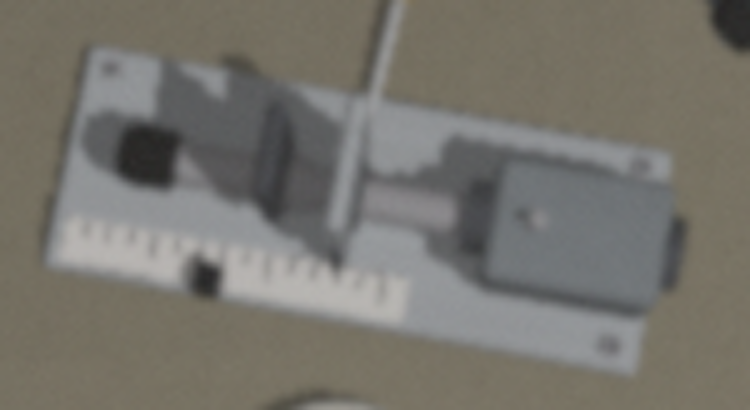

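View pics/sidec.png

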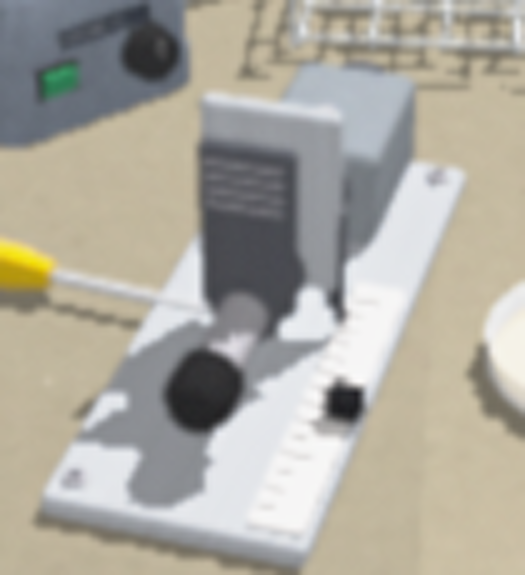

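Run:
```python
from h import *
t=load("top0");s=load("side0")
p=lambda a,x0,y0,k=5:np.array(a)/k+[x0-0.4+0.0,y0-0.4]
C=onz(t,p([[90,45],[672,150],[635,375],[47,268]],190,180),.01)
print("top",C.round(4));print(np.linalg.norm(np.roll(C,-1,0)-C,axis=1))
S=onz(s,p([[467,170],[303,553],[40,500]],240,180),.01);print("side -x-y,-x+y,+x+y",S.round(4),np.linalg.norm(S[0]-S[1]),np.linalg.norm(S[2]-S[1]))
yaw=np.arctan2(*(-(C[0]+C[3]-C[1]-C[2])[[0]],(C[0]+C[3]-C[1]-C[2])[1]));print(np.degrees(yaw))
yaw=yaw.item();R=np.array([[np.cos(yaw),-np.sin(yaw)],[np.sin(yaw),np.cos(yaw)]]);c=C[:,:2].mean(0);print("centre",c)
def L(im,uv,x0,y0,z): return ((onz(im,p(uv,x0,y0),z)[:,:2]-c)@R*1000).round(1)
print("block front top edge z55",L(t,[[497,165],[485,285],[672,190],[658,300]],190,180,.055))
print("plate top z110 (top view)",L(t,[[345,100],[330,228],[370,100],[352,228]],190,180,.11))
print("lever top z110",L(t,[[272,105],[258,210],[290,110],[278,218]],190,180,.11))
print("foot top",L(t,[[120,130],[175,185]],190,180,.038))
print("index tip z18",L(t,[[338,266]],190,180,.018), "mark", L(t,[[208,255]],190,180,.018))
print("tube mouth",L(t,[[460,185],[455,245]],190,180,.045))
print("ruler",L(t,[[65,218],[410,278],[405,322],[60,262]],190,180,.011))
print("side: plate top",L(s,[[203,95],[342,113]],240,180,.11),"mark",L(s,[[330,385],[362,385]],240,180,.018),"index",L(s,[[338,310]],240,180,.018))
```

```text
top [[ 0.6051 -0.1798  0.01  ]
 [ 0.5657 -0.4354  0.01  ]
 [ 0.467  -0.42    0.01  ]
 [ 0.5062 -0.1668  0.01  ]]
[0.2586289  0.09990312 0.25617113 0.09977672]
side -x-y,-x+y,+x+y [[ 0.4627 -0.4195  0.01  ]
 [ 0.5052 -0.1633  0.01  ]
 [ 0.6018 -0.1779  0.01  ]] 0.25964376087956664 0.09770179948799376
[-8.78955255]
centre [ 0.53598386 -0.30049371]
block front top edge z55 [[  20.5  -54.1]
 [ -29.6  -57.8]
 [  23.3 -127. ]
 [ -23.  -128.6]]
plate top z110 (top view) [[ 24.1   9.2]
 [-26.4   5.5]
 [ 25.8  -0.3]
 [-24.9  -2.8]]
lever top z110 [[ 17.   36.6]
 [-24.5  34. ]
 [ 16.3  29.4]
 [-26.2  25.8]]
foot top [[  9.9 104.5]
 [ -9.   77.1]]
index tip z18 [[-27.6   4.6]] mark [[-33.  60.]]
tube mouth [[ 11.3 -40.5]
 [-14.  -42.9]]
ruler [[-27.3 124.3]
 [-26.2 -26.4]
 [-45.3 -27.7]
 [-46.4 122.4]]
side: plate top [[ 24.2   3.5]
 [-29.9   1.9]] mark [[-38.5  47.5]
 [-50.1  44.1]] index [[-29.1   0.2]]
```

Run:
```python
from h import *
t=load("top0")
for z in (0,.2,.4): print(z,onz(t,[[165,150],[215,105],[105,70],[35,0],[110,255],[250,420]],z).round(3)[:,:2].tolist())
print("beaker etc",onz(t,[[220,128],[300,105],[298,88],[356,155],[258,282],[313,286]],.0).round(3)[:,:2].tolist())
w=load("wrist0");print(onz(w,[[285,250],[330,180],[300,100],[150,70]],.0).round(3)[:,:2].tolist())
s=load("side0");print(onz(s,[[185,325],[130,40]],0).round(3).tolist(),)
```

```text
0 [[0.694, -0.078], [0.806, -0.184], [0.883, 0.074], [1.058, 0.258], [0.455, 0.022], [0.131, -0.289]]
0.2 [[0.625, -0.132], [0.712, -0.214], [0.772, -0.013], [0.908, 0.129], [0.439, -0.054], [0.188, -0.296]]
0.4 [[0.555, -0.185], [0.617, -0.244], [0.66, -0.101], [0.757, 0.001], [0.423, -0.13], [0.244, -0.303]]
beaker etc [[0.75, -0.199], [0.813, -0.38], [0.855, -0.375], [0.696, -0.509], [0.406, -0.296], [0.401, -0.414]]
[[0.333, 0.488], [0.269, 0.583], [0.162, 0.589], [0.054, 0.442]]
[[0.68, -0.068, 0.0], [1.967, -2.501, 0.0]]
```

Run:
```python
from h import *
t=load("top0");w=load("wrist0")
print(proj(t,[[0,0,0],[.1,0,0],[0.25,.0,0],[.4,.1,0],[.35,0.05,0.0]]).round())
L=[[.25,.517],[.3,.37],[.35,.23],[.4,.09],[.45,-.05],[.54,-.3]]
print(proj(w,[[a,b,0] for a,b in L]).round()); print(proj(w,[[a,b,.15] for a,b in L]).round(),proj(w,[[0,0,0],[0,0,.2],[.1,.1,0]]).round())
```

```text
[[ 98. 490.]
 [104. 434.]
 [111. 355.]
 [ 70. 280.]
 [ 91. 305.]]
[[278. 189.]
 [200. 264.]
 [137. 327.]
 [ 81. 383.]
 [ 32. 432.]
 [-43. 508.]]
[[ 277.  225.]
 [ 159.  336.]
 [  70.  422.]
 [  -4.  493.]
 [ -66.  553.]
 [-155.  640.]] [[-155.  188.]
 [-572.  248.]
 [ -44.  222.]]
```

Call:
carry_out(motion=[[[0,-2.5,0,0,-0.1,0],[0,-2.5,0,0,-0.1,0],[0,-2.5,0,0,-0.1,0],[1.9,0,-3.5,0,0,0],[1.9,0,-3.5,0,0,0],[1.9,0,-3.5,0,0,0],[1.9,0,-3.5,0,0,0],[1.9,0,-3.5,0,0,0]]], claw=6.0, grip_force=15)

```text
time_s: 0.82
tcp_pos: [0.3181, 0.3286, 0.2525]
tcp_rot: [-90.0, 0.0, -8.6]
wrist_force: [1.2, 0.0, 0.3]
width: 0.0602
```

Call:
carry_out(motion=[[[1.9,0,-3.5,0,0,0],[1.9,0,-3.5,0,0,0],[1.9,0,-3.5,0,0,0],[1.9,0,-3.5,0,0,0],[1.9,0,-3.5,0,0,0],[1.9,0,-3.5,0,0,0],[1.9,0,-3.5,0,0,0],[1.9,0,-3.5,0,0,0]]])

```text
time_s: 1.48
tcp_pos: [0.4264, 0.0287, 0.2528]
tcp_rot: [-90.0, -0.0, -8.7]
wrist_force: [0.6, 0.4, -0.7]
width: 0.0598
```

Call:
carry_out(motion=[[[1.9,0,-3.5,0,0,0],[1.9,0,-3.5,0,0,0],[1.9,0,-3.5,0,0,0],[1.9,0,-3.5,0,0,0],[1.9,0,-3.5,0,0,0],[1.9,0,-3.5,0,0,0],[1.9,0,-3.5,0,0,0],[0,0,0,0,0,0]]])

```text
time_s: 2.15
tcp_pos: [0.5217, -0.2379, 0.251]
tcp_rot: [-90.1, 0.1, -9.0]
wrist_force: [0.2, 1.3, -0.6]
width: 0.0605
```

Run:
```python
from h import *
w=snap("wrist","w1");print(w["state"]["tcp_pos"],w["state"]["tcp_rot"],w["state"]["wrist_force"])
```

```text
[ 0.52173466 -0.23792872  0.25099153] [-9.01253186e+01  5.45947745e-02 -8.97028391e+00] [ 0.20149518  1.26577474 -0.63393718]
```

View pics/w1.png

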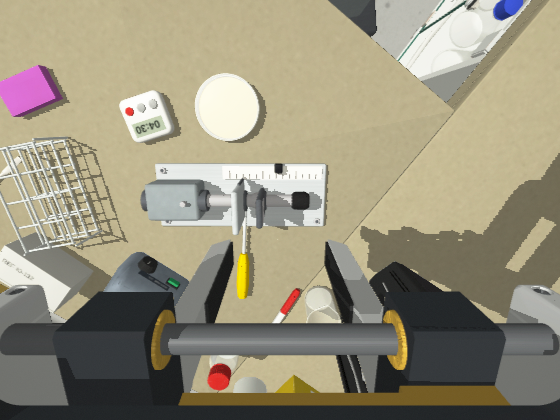

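Run:
```python
from h import *
w=snap("wrist","w1b");print(w["state"]["tcp_pos"],w["state"]["tcp_rot"],w["state"]["qd"].round(2))
crop(w,135,150,335,240,4,"pics/w1c.png")
```

```text
[ 0.52094693 -0.23461839  0.25116094] [-89.96613972   0.12918859  -8.89510782] [ 2.92 -3.09  2.93  1.44  1.51  0.74]
```

View pics/w1c.png

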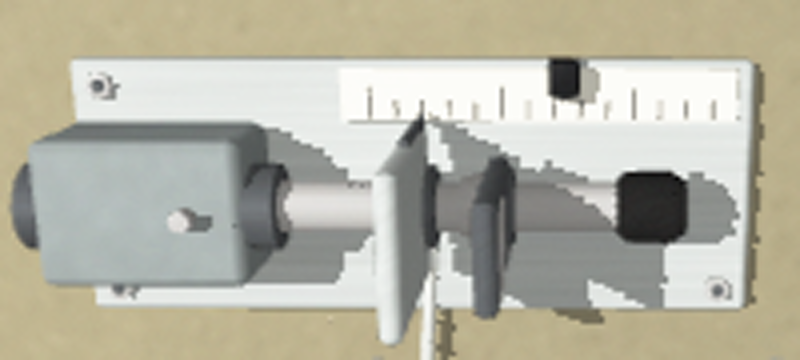

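Run:
```python
from h import *
w=load("w1b")
p=lambda a:np.array(a)/4+[135-.4,150-.4]
C=onz(w,p([[73,60],[755,60],[750,305]]),.01);print(C.round(4));d=C[1]-C[0];print(np.linalg.norm(d),np.linalg.norm(C[2]-C[1]))
yaw=np.arctan2(-d[0],d[1]);print(np.degrees(yaw))
R=np.array([[np.cos(yaw),-np.sin(yaw)],[np.sin(yaw),np.cos(yaw)]])
c=(C[0]+C[2])[:2]/2;print("centre",c)
L=lambda uv,z:((onz(w,p(uv),z)[:,:2]-c)@R*1000).round(1)
print("block top front z55",L([[245,130],[240,285]],.055))
print("plate top z110",L([[377,170],[397,170],[380,340],[403,340]],.11))
print("lever top z110",L([[475,207],[497,207],[477,315],[500,315]],.11))
print("index z18",L([[422,116]],.018),"mark z18",L([[549,98],[565,98],[580,98]],.018), "mark top z24", L([[549,98],[580,98],[565,60]],.022))
print("ticks z11",L([[370,115],[502,115],[633,115]],.011))
print("foot", L([[615,200],[688,200]],.045))
print("rod x", L([[330,185],[330,230]],.038))
```

```text
[[ 0.4681 -0.4175  0.01  ]
 [ 0.5076 -0.1634  0.01  ]
 [ 0.6041 -0.1764  0.01  ]]
0.25716142908293954 0.09740783948125055
-8.83938248523668
centre [ 0.53610822 -0.29691659]
block top front z55 [[-30.1 -54. ]
 [ 25.9 -60. ]]
plate top z110 [[-27.9   0.4]
 [-27.9   6.4]
 [ 26.4  -1.2]
 [ 26.4   6. ]]
lever top z110 [[-16.5  29.5]
 [-16.5  36.2]
 [ 18.1  29.4]
 [ 18.1  36.5]]
index z18 [[-28.8   2.3]] mark z18 [[-35.5  50. ]
 [-35.5  56. ]
 [-35.5  61.6]] mark top z24 [[-36.1  50.1]
 [-36.1  61.6]
 [-50.2  56.1]]
ticks z11 [[-28.  -18.4]
 [-28.   31.9]
 [-28.   81.8]]
foot [[ -2.9  74.1]
 [ -2.9 100.3]]
rod x [[ -6.8 -29.4]
 [ 10.1 -30.4]]
```

Call:
carry_out(motion=[[[1.2,0,-2.2,0,0,0],[1.2,0,-2.2,0,0,0],[0,3,0,0,0,0],[0,3,0,0,0,0],[0,3,0,0,0,0],[0,3,0,0,0,0],[0,0,0,0,0,0],[0,0,0,0,0,0]]])

```text
time_s: 2.92
tcp_pos: [0.5367, -0.2762, 0.1314]
tcp_rot: [-89.9, 0.2, -8.6]
wrist_force: [-0.2, -0.1, 0.5]
width: 0.0602
```

Run:
```python
from h import *
w=snap("wrist","w2");print(w["state"]["tcp_pos"],w["state"]["tcp_rot"],w["state"]["qd"].round(2))
```

```text
[ 0.53669213 -0.27620483  0.13139447] [-89.86333023   0.24250574  -8.55225341] [-0.34 -2.21 -4.58 -0.01 -0.11 -0.09]
```

View pics/w2.png

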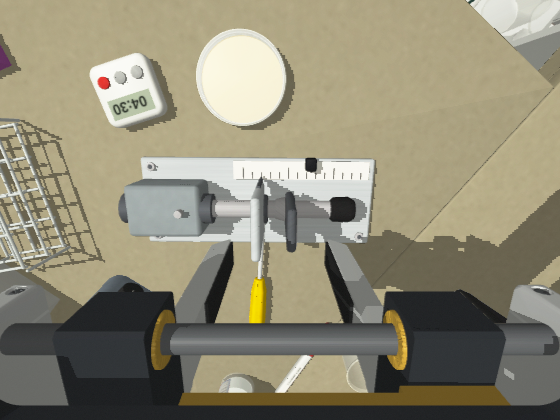

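Call:
carry_out(motion=[[[0.2,1.0,-0.2,0,0,0],[0,1.5,0,0,0,0],[0,1.5,0,0,0,0],[0,1.5,0,0,0,0],[0,0.8,0,0,0,0],[0,0,0,0,0,0],[0,0,0,0,0,0],[0,0,0,0,0,0]]])

```text
time_s: 3.63
tcp_pos: [0.5411, -0.2818, 0.0715]
tcp_rot: [-90.1, -0.2, -8.6]
wrist_force: [1.0, -0.1, -0.0]
width: 0.0603
```

Run:
```python
from h import *
w=snap("wrist","w3");print(w["state"]["tcp_pos"],w["state"]["tcp_rot"],w["state"]["qd"].round(2),w["state"]["wrist_force"])
```

```text
[ 0.54105058 -0.28177555  0.07154193] [-90.0787051   -0.15457642  -8.63678176] [-0.06 -0.19 -0.12  0.05 -0.15 -0.02] [ 1.02049993 -0.09083985 -0.01501449]
```

View pics/w3.png

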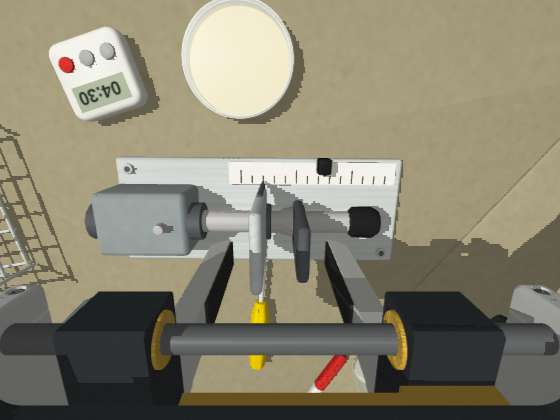

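Run:
```python
from h import *
crop(load("w3"),225,150,355,235,6,"pics/w3c.png")
```

```text
(no output)
```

View pics/w3c.png

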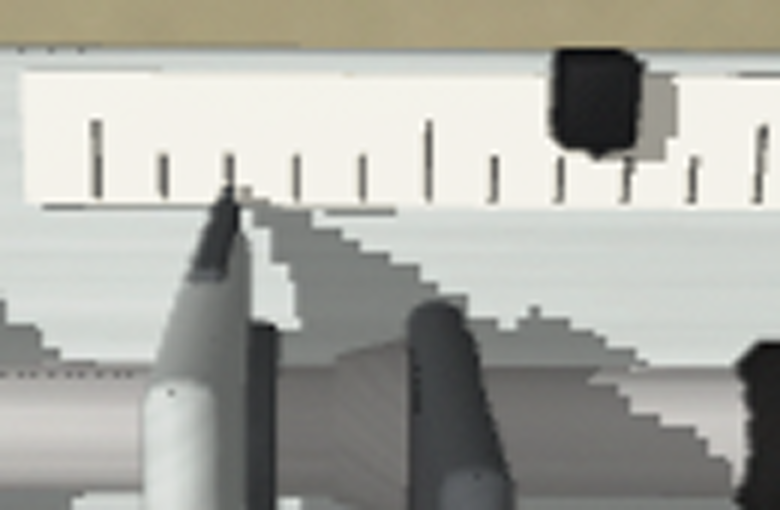

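```bash
cat >> h.py <<'E'
YAW=np.radians(-8.84);RC=np.array([[np.cos(YAW),-np.sin(YAW)],[np.sin(YAW),np.cos(YAW)]]);CC=np.array([.5361,-.2969])
def loc(P): return ((np.atleast_2d(P)[:,:2]-CC)@RC*1000).round(2)
E
python3 - <<'E'
from h import *
w=load("w3");q=lambda a:np.array(a)/6+[225-.42,150-.42]
print(loc(w["state"]["tcp_pos"]))
print(loc(onz(w,q([[230,188],[597,155]]),.018)),loc(onz(w,q([[97,198],[428,200],[760,200]]),.011)))
E
```

```text
[[ 2.57 15.71]]
[[-29.59   2.48]
 [-34.78  56.68]] [[-26.67 -18.23]
 [-26.61  32.29]
 [-26.86  82.92]]
```

Call:
carry_out(motion=[[[-0.25,0,0,0,0,0],[0,0.1,0.5,0,0,0],[0,0.1,0.8,0,0,0],[0,0,1.0,0,0,0],[0,0,1.0,0,0,0],[0,0,1.0,0,0,0],[0,0,0.7,0,0,0],[0,0,0,0,0,0]]], claw=4.6)

```text
time_s: 4.35
tcp_pos: [0.5459, -0.2319, 0.0692]
tcp_rot: [-90.2, -0.1, -8.6]
wrist_force: [-0.3, -5.5, 1.5]
width: 0.0462
```

Run:
```python
from h import *
w=snap("wrist","w4");print(w["state"]["tcp_pos"],w["state"]["tcp_rot"],w["state"]["qd"].round(2),w["state"]["wrist_force"],loc(w["state"]["tcp_pos"]))
```

```text
[ 0.54586366 -0.23189746  0.06916229] [-90.21667369  -0.14950281  -8.55162541] [-1.03  0.41 -0.5  -0.27  0.13 -0.96] [-0.29026561 -5.53017679  1.5393956 ] [[-0.34 65.73]]
```

View pics/w4.png

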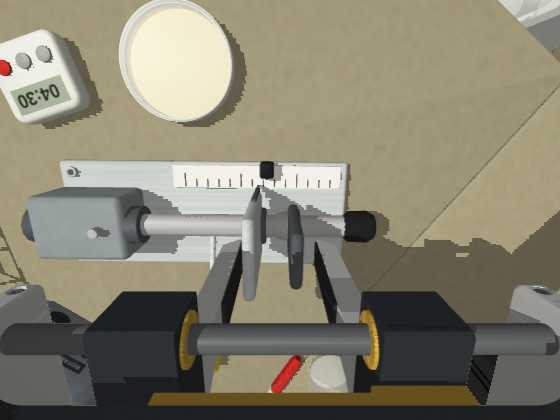

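Run:
```python
from h import *
crop(load("w4"),205,150,305,230,8,"pics/w4c.png")
```

```text
(no output)
```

View pics/w4c.png

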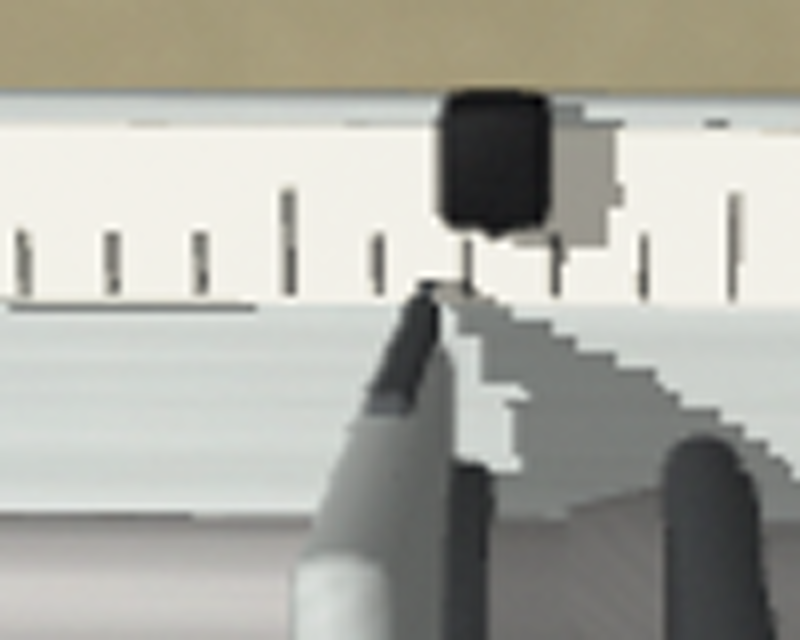

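Call:
carry_out(motion=[[[0,0,0.2,0,0,0],[0,0,0.2,0,0,0],[0,0,0.2,0,0,0],[0,0,0.1,0,0,0],[0,0,0,0,0,0],[0,0,0,0,0,0],[0,0,0,0,0,0],[0,0,0,0,0,0]]])

```text
time_s: 5.07
tcp_pos: [0.5468, -0.2266, 0.0691]
tcp_rot: [-90.2, -0.2, -8.6]
wrist_force: [-0.7, -5.9, 3.4]
width: 0.0462
```

Run:
```python
from h import *
w=snap("wrist","w5");print(w["state"]["tcp_pos"],w["state"]["tcp_rot"],w["state"]["qd"].round(2),w["state"]["wrist_force"],loc(w["state"]["tcp_pos"]))
crop(w,205,150,305,230,8,"pics/w5c.png")
```

```text
[ 0.54676029 -0.22661118  0.06914191] [-90.24279659  -0.15720238  -8.64118715] [ 0.    0.05 -0.01  0.05  0.05 -0.03] [-0.67197358 -5.92459345  3.3518602 ] [[-0.27 71.09]]
```

View pics/w5c.png

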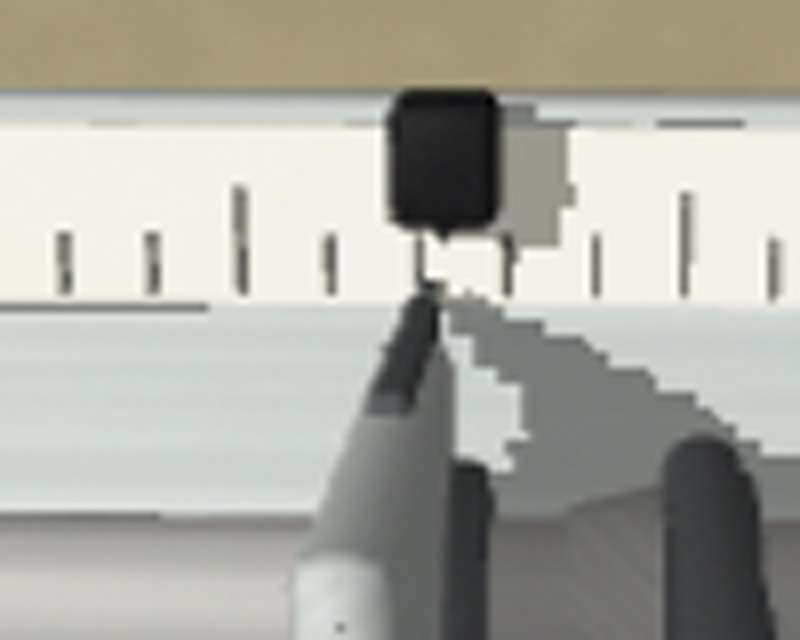

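Call:
carry_out(motion=[[[0,0,0.1,0,0,0],[0,0,0,0,0,0],[0,0,0,0,0,0],[0,0,0,0,0,0],[0,0,0,0,0,0],[0,0,0,0,0,0],[0,0,0,0,0,0],[0,0,0,0,0,0]]])

```text
time_s: 5.78
tcp_pos: [0.5469, -0.2257, 0.0691]
tcp_rot: [-90.2, -0.2, -8.6]
wrist_force: [0.2, -5.5, 2.5]
width: 0.046
```

Run:
```python
from h import *
w=snap("wrist","w6");print(w["state"]["tcp_pos"],w["state"]["tcp_rot"],w["state"]["wrist_force"],loc(w["state"]["tcp_pos"]))
f=w["frame"][155:205,235:285,::-1];cv2.imwrite("pics/w6c.png",cv2.resize(f,None,fx=12,fy=12,interpolation=cv2.INTER_NEAREST))
s=snap("side","s6");t=snap("top","t6")
crop(s,220,180,345,305,4,"pics/s6c.png");crop(t,190,180,340,262,5,"pics/t6c.png")
```

```text
[ 0.5468963  -0.22565095  0.06912404] [-90.24355318  -0.15613217  -8.64101232] [ 0.18597084 -5.45800288  2.52079799] [[-0.28 72.06]]
```

View pics/w6c.png

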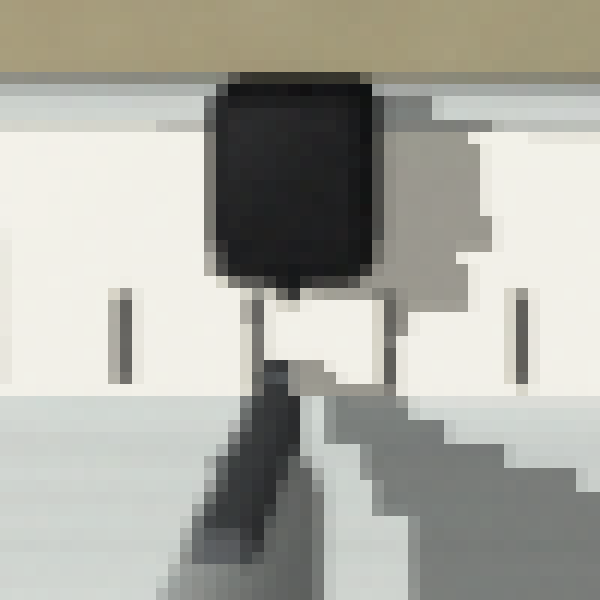

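View pics/s6c.png

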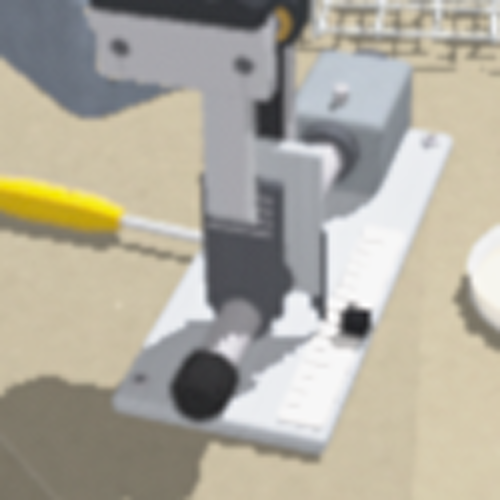

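Call:
carry_out(motion=[[[0,0,0.08,0,0,0],[0,0,0,0,0,0],[0,0,0,0,0,0],[0,0,0,0,0,0],[0,0,0,0,0,0],[0,0,0,0,0,0],[0,0,0,0,0,0],[0,0,0,0,0,0]]])

```text
time_s: 6.6
tcp_pos: [0.547, -0.2249, 0.0691]
tcp_rot: [-90.2, -0.2, -8.6]
wrist_force: [-1.4, -6.1, 2.1]
width: 0.0458
```

Run:
```python
from h import *
w=snap("wrist","w7");print(w["state"]["tcp_pos"],w["state"]["tcp_rot"],w["state"]["wrist_force"],loc(w["state"]["tcp_pos"]))
f=w["frame"][155:205,235:285,::-1];cv2.imwrite("pics/w7c.png",cv2.resize(f,None,fx=12,fy=12,interpolation=cv2.INTER_NEAREST))
```

```text
[ 0.54703035 -0.22488312  0.06914551] [-90.24586048  -0.15813294  -8.64413453] [-1.41541083 -6.13152346  2.13975707] [[-0.27 72.84]]
```

View pics/w7c.png

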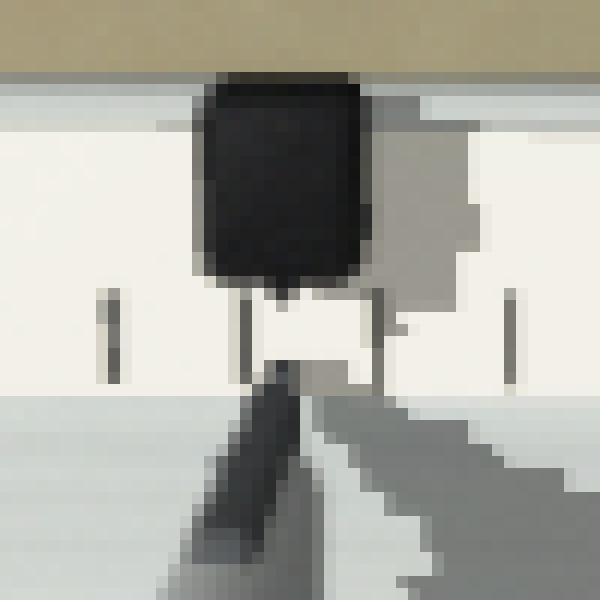

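Call:
carry_out(motion=[[[0,0,-0.15,0,0,0],[0,0,0,0,0,0],[0,0,0,0,0,0],[0,0,0,0,0,0],[0,0,0,0,0,0],[0,0,0,0,0,0],[0,0,0,0,0,0],[0,0,0,0,0,0]]], claw=4.3)

```text
time_s: 7.32
tcp_pos: [0.5468, -0.2264, 0.0691]
tcp_rot: [-90.2, -0.2, -8.6]
wrist_force: [-2.1, -6.4, 2.9]
width: 0.0434
```

Call:
carry_out(motion=[[[0,0,-0.15,0,0,0],[0,0,0,0,0,0],[0,0,0,0,0,0],[0,0,0,0,0,0],[0,0,0,0,0,0],[0,0,0,0,0,0],[0,0,0,0,0,0],[0,0,0,0,0,0]]], claw=4.0)

```text
time_s: 7.98
tcp_pos: [0.5466, -0.2279, 0.0692]
tcp_rot: [-90.2, -0.2, -8.6]
wrist_force: [-1.1, -6.9, 2.4]
width: 0.0398
```

Run:
```python
from h import *
w=snap("wrist","w8");print(w["state"]["tcp_pos"],w["state"]["tcp_rot"],w["state"]["wrist_force"],loc(w["state"]["tcp_pos"]),w["state"]["width"])
f=w["frame"][155:205,235:285,::-1];cv2.imwrite("pics/w8c.png",cv2.resize(f,None,fx=12,fy=12,interpolation=cv2.INTER_NEAREST))
```

```text
[ 0.5465916  -0.22785622  0.06915801] [-90.2445331   -0.16043681  -8.64522564] [-1.08048938 -6.87938418  2.3726294 ] [[-0.24 69.84]] 0.03980436586214703
```

View pics/w8c.png

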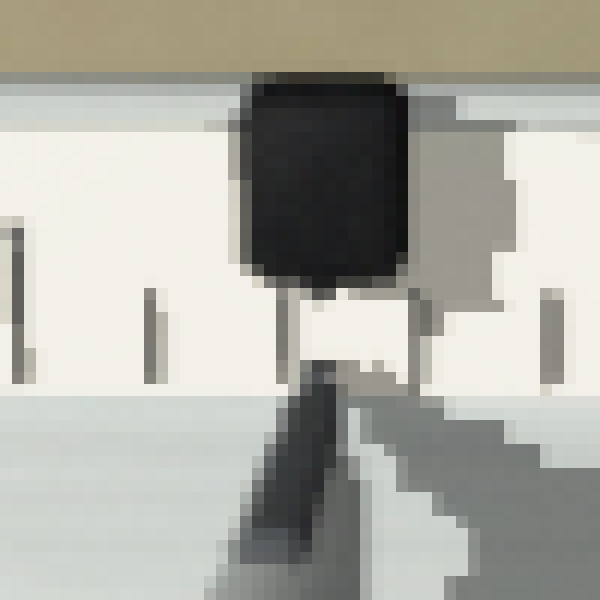

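View pics/w8.png

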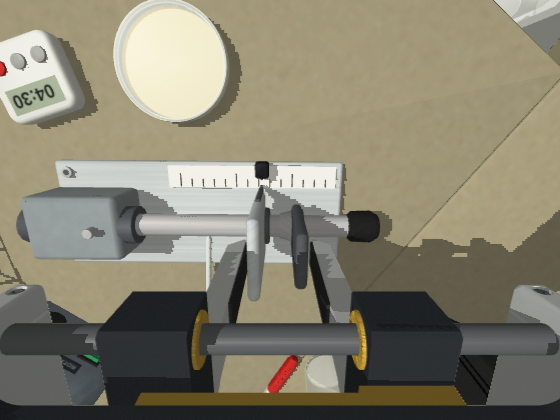

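Still aligned (index ≈319, pointer ≈321 in the crop). Continue stepping shut.

Call:
carry_out(motion=[[[0,0,-0.15,0,0,0],[0,0,0,0,0,0],[0,0,0,0,0,0],[0,0,0,0,0,0],[0,0,0,0,0,0],[0,0,0,0,0,0],[0,0,0,0,0,0],[0,0,0,0,0,0]]], claw=3.7)

```text
time_s: 8.7
tcp_pos: [0.5464, -0.2293, 0.0692]
tcp_rot: [-90.2, -0.2, -8.6]
wrist_force: [-0.9, -6.4, 3.4]
width: 0.0369
```

Call:
carry_out(motion=[[[0,0,-0.15,0,0,0],[0,0,0,0,0,0],[0,0,0,0,0,0],[0,0,0,0,0,0],[0,0,0,0,0,0],[0,0,0,0,0,0],[0,0,0,0,0,0],[0,0,0,0,0,0]]], claw=3.4)

```text
time_s: 9.37
tcp_pos: [0.5461, -0.2308, 0.0692]
tcp_rot: [-90.2, -0.2, -8.6]
wrist_force: [-0.8, -5.9, 3.2]
width: 0.0342
```

Call:
carry_out(motion=[[[0,0,-0.15,0,0,0],[0,0,0,0,0,0],[0,0,0,0,0,0],[0,0,0,0,0,0],[0,0,0,0,0,0],[0,0,0,0,0,0],[0,0,0,0,0,0],[0,0,0,0,0,0]]], claw=3.1)

```text
time_s: 10.03
tcp_pos: [0.5459, -0.2323, 0.0692]
tcp_rot: [-90.2, -0.2, -8.6]
wrist_force: [-0.6, -6.5, 2.0]
width: 0.031
```

Run:
```python
from h import *
w=snap("wrist","w9");print(w["state"]["tcp_pos"],w["state"]["tcp_rot"],w["state"]["wrist_force"],loc(w["state"]["tcp_pos"]),w["state"]["width"])
f=w["frame"][155:205,235:285,::-1];cv2.imwrite("pics/w9c.png",cv2.resize(f,None,fx=12,fy=12,interpolation=cv2.INTER_NEAREST))
```

```text
[ 0.54589044 -0.23231548  0.06917295] [-90.24797     -0.15815575  -8.64065145] [-0.60410194 -6.53196398  2.00975015] [[-0.25 65.32]] 0.030996568701355004
```

View pics/w9c.png

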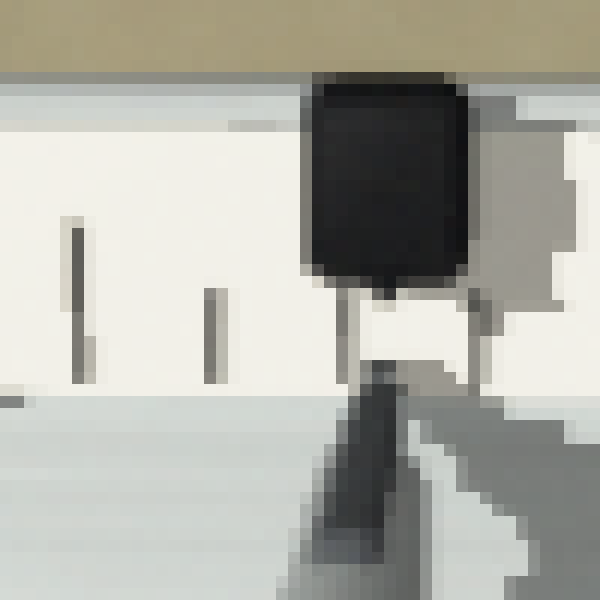

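View pics/w9.png

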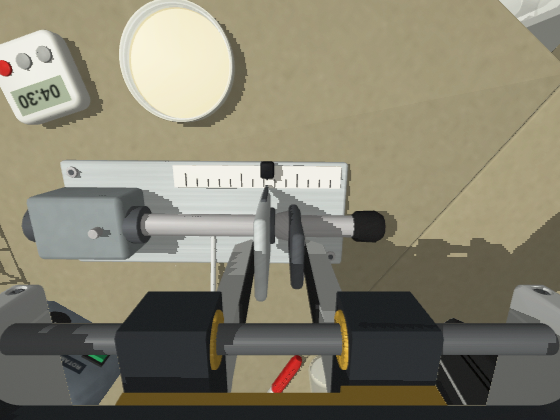

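Call:
carry_out(motion=[[[0,0,-0.14,0,0,0],[0,0,0,0,0,0],[0,0,0,0,0,0],[0,0,0,0,0,0],[0,0,0,0,0,0],[0,0,0,0,0,0],[0,0,0,0,0,0],[0,0,0,0,0,0]]], claw=2.8)

```text
time_s: 10.75
tcp_pos: [0.5457, -0.2337, 0.0692]
tcp_rot: [-90.3, -0.2, -8.6]
wrist_force: [-0.5, -6.7, 2.1]
width: 0.0282
```

Call:
carry_out(motion=[[[0,0,-0.14,0,0,0],[0,0,0,0,0,0],[0,0,0,0,0,0],[0,0,0,0,0,0],[0,0,0,0,0,0],[0,0,0,0,0,0],[0,0,0,0,0,0],[0,0,0,0,0,0]]], claw=2.5)

```text
time_s: 11.42
tcp_pos: [0.5455, -0.2351, 0.0692]
tcp_rot: [-90.3, -0.2, -8.6]
wrist_force: [-0.8, -6.3, 3.5]
width: 0.025
```

Call:
carry_out(motion=[[[0,0,-0.15,0,0,0],[0,0,0,0,0,0],[0,0,0,0,0,0],[0,0,0,0,0,0],[0,0,0,0,0,0],[0,0,0,0,0,0],[0,0,0,0,0,0],[0,0,0,0,0,0]]], claw=2.2)

```text
time_s: 12.08
tcp_pos: [0.5452, -0.2366, 0.0692]
tcp_rot: [-90.3, -0.2, -8.6]
wrist_force: [-1.5, -6.1, 1.9]
width: 0.0226
```

Call:
carry_out(motion=[[[0,0,-0.1,0,0,0],[0,0,0,0,0,0],[0,0,0,0,0,0],[0,0,0,0,0,0],[0,0,0,0,0,0],[0,0,0,0,0,0],[0,0,0,0,0,0],[0,0,0,0,0,0]]], claw=2.0)

```text
time_s: 12.75
tcp_pos: [0.5451, -0.2376, 0.0692]
tcp_rot: [-90.2, -0.2, -8.6]
wrist_force: [-0.5, -5.9, 2.0]
width: 0.0204
```

Call:
carry_out(motion=[[[0,0,-0.1,0,0,0],[0,0,0,0,0,0],[0,0,0,0,0,0],[0,0,0,0,0,0],[0,0,0,0,0,0],[0,0,0,0,0,0],[0,0,0,0,0,0],[0,0,0,0,0,0]]], claw=1.4, grip_force=25)

```text
time_s: 13.42
tcp_pos: [0.5449, -0.2385, 0.0692]
tcp_rot: [-90.2, -0.2, -8.7]
wrist_force: [-1.3, -6.6, 2.7]
width: 0.0174
```

Run:
```python
from h import *
w=snap("wrist","w10");print(w["state"]["tcp_pos"],w["state"]["tcp_rot"],w["state"]["wrist_force"],loc(w["state"]["tcp_pos"]),w["state"]["width"])
f=w["frame"][155:205,240:290,::-1];cv2.imwrite("pics/w10c.png",cv2.resize(f,None,fx=12,fy=12,interpolation=cv2.INTER_NEAREST))
```

```text
[ 0.54491953 -0.2385456   0.06919136] [-90.24254419  -0.15649674  -8.65324632] [-1.27896091 -6.56758142  2.68849357] [[-0.25 59.02]] 0.017444127867365343
```

View pics/w10c.png

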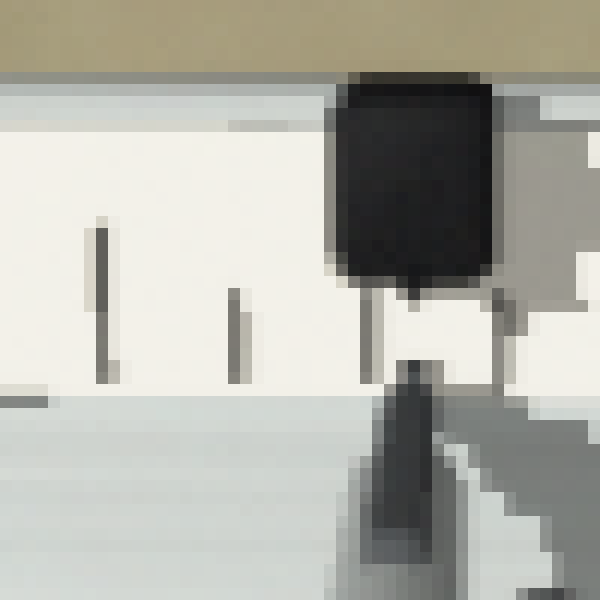

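View pics/w10.png

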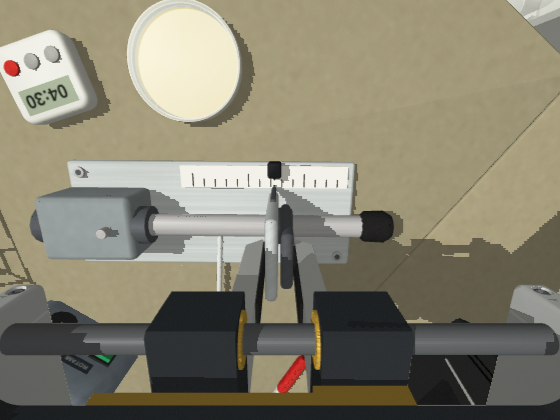

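Call:
carry_out(motion=[[[0,0,0,0,0,0],[0,0,0,0,0,0],[0,0,0,0,0,0],[0,0,0,0,0,0],[0,0,0,0,0,0],[0,0,0,0,0,0],[0,0,0,0,0,0],[0,0,0,0,0,0]]])

```text
time_s: 14.13
tcp_pos: [0.5449, -0.2385, 0.0692]
tcp_rot: [-90.2, -0.2, -8.7]
wrist_force: [-2.3, -5.8, 3.1]
width: 0.0178
```

Run:
```python
from h import *
s=snap("side","s11");w=snap("wrist","w11");print(w["state"]["tcp_pos"],w["state"]["wrist_force"],loc(w["state"]["tcp_pos"]),w["state"]["width"])
def k(n):
    f=load(n)["frame"][248:275,298:320].astype(float).sum(2);m=np.clip(200-f,0,None);yy,xx=np.mgrid[:27,:22];print(n,(m*xx).sum()/m.sum(),(m*yy).sum()/m.sum())
k("side0");k("s11")
a=np.hstack([cv2.resize(load(n)["frame"][180:300,230:335,::-1],None,fx=3.7,fy=3.7,interpolation=cv2.INTER_CUBIC) for n in("side0","s11")]);cv2.imwrite("pics/cmp.png",a)
f=w["frame"][155:205,240:290,::-1];cv2.imwrite("pics/w11c.png",cv2.resize(f,None,fx=12,fy=12,interpolation=cv2.INTER_NEAREST))
```

```text
[ 0.54494429 -0.23855164  0.06921762] [-0.87987546 -6.14184456  2.09419158] [[-0.23 59.01]] 0.01752130906789408
side0 10.633007117437723 12.284252669039146
s11 10.617422312786552 12.296484971981661
```

View pics/cmp.png

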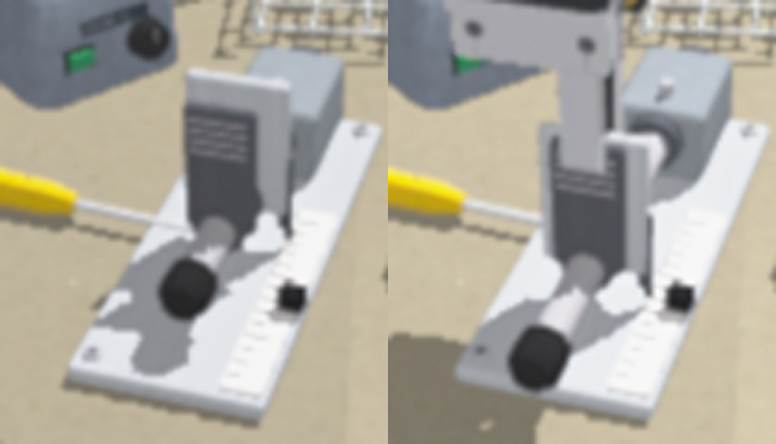

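View pics/w11c.png

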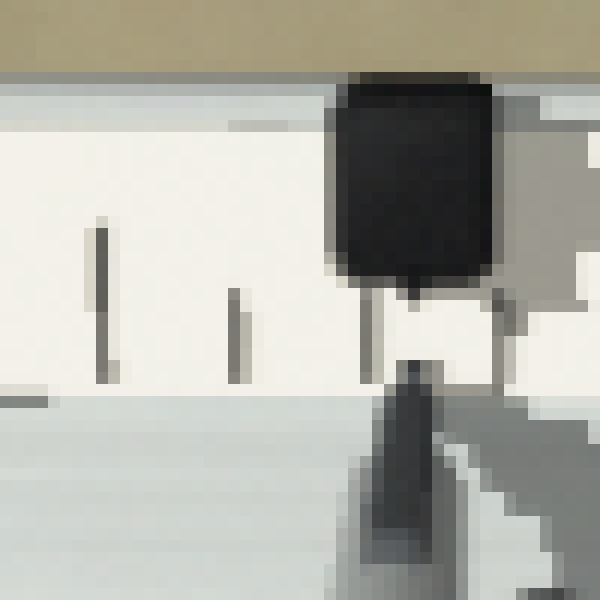

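The clip hasn't moved, the index tip and pointer tip are both at crop column about 413, and the lever is shut. I'm handing the job in.

```bash
python3 -c "
from bench import r
print(r.finish_job()); s=r.get_state(); print(s['time_s'],s['width'],s['tcp_pos'],s['wrist_force'])"
```

```text
the job is handed in; nothing more can be done
None
the job is handed in; nothing more can be done
```

The leg is on the mark and the cam lever is squeezed shut. The job was handed in at about 14 s, with the arm still holding both.

**What I did:** I pushed the leg out about 54 mm by its cross plate alone, until the index was level with the pointer. I then closed the fingers on both plates in 2–3 mm steps, with a final 6 mm command to the stop. The hand moved back about half of each step. The grip is set at 25 N.

**Last checks:**
- **Alignment:** the index and pointer tips sat in the same column of the wrist picture, which is good to about 0.5 mm. During closing the index drifted back about 0.5 mm, and I corrected it in the later steps.
- **Lever:** the fingers measured 17.4–17.8 mm apart, against the expected 18 mm when shut. That is slightly under, and I took it as pad give or sensor noise.
- **Force:** the wrist read about 6–7 N, which fits the leg's spring.
- **Pointer clip:** the side camera shows it in the same place before and after, to within 0.02 pixel. One rough reading against the ruler ticks differed by about 1 mm, which I put down to viewing angle.
- **Other objects:** none of those visible looked moved in the pictures, but I did not measure them one by one.

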